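Seat the orange battery pack in the charging dock

TASK

The orange battery pack is sitting crooked in the charging dock, with its two key lugs resting on top instead of in their slots. Take its grip bar and turn it in its well, pressing only lightly and without lifting it out, until the lugs drop into the slots and its collar sits flush on the dock; then let go. Leave the blue pack as it is.

Things in the scene. Friction and masses are not known exactly. Their poses are not given: they have to be found in the camera images.
- orange_pack: Loose orange battery pack, upright in one of the dock's two wells. Origin: centre of its underside, z up. Grey foot 34 mm across, z 0-26 mm; two steel lugs 8 mm wide, along +x and -x to 30 mm from the axis, z 12-26; collar 44 mm across, z 26-34; bar on top. Starts with its lugs on the dock's top, 35 to 80 degrees anticlockwise from the slots (seen from above), origin at height 24 mm; home: 10 mm.
- orange_grip (a point): Middle of the orange pack's grip bar, on its axis, 50 mm above its origin; axes as the pack's. The bar is 40 mm long along x (in line with the lugs), 14 mm thick along y, and reaches from the collar (34 mm above the origin) to 66 mm: grip it across its thickness, fingertips above the collar.
- blue_pack: A blue battery pack of the same make and size, in the other well, also with its lugs across its slots, origin at height 24 mm (centre of its underside, x along its lugs and bar, z up). Leave it so.
- dock: White charging dock, fixed; place and yaw vary. Block 84 mm along x, 220 along y, 36 high; origin: centre of its underside. Each well is a bore 38 mm across, floor at height 6 mm, with a slot 20 mm wide on either side along +x and -x, to 33 mm from its axis; black marks on top point to the slots. A pack drops when its lugs are within about 10 degrees of the slots, either way round.
- well_a (a point): Centre of the mouth of one well, level with the dock's top (36 mm above the worktop), 60 mm from the dock's centre along its +y; axes as the dock's. A pack's foot starts 12 mm deep in the bore, which keeps it centred as it turns; home, it is 26 mm deep and the collar lies on the dock.
- well_b (a point): Centre of the mouth of the other, equal well, 60 mm from the dock's centre along its -y; axes as the dock's.
Mind the look-alikes: they are no part of the job. Several things have the shape of the orange_pack; the one meant has the colours described above.

How it is judged:
At the end, for the whole second after the job is handed in: The orange pack is upright in its well, lugs in the slots (within 17 degrees, 10 mm of the well's axis) and fully down (no more than 4 mm above its home height), released and at rest; the blue pack has not moved by 10 mm (z of orange_pack in the frame of dock below 0.014 m and (horizontal distance between orange_pack and well_a below 0.01 m or horizontal distance between orange_pack and well_b below 0.01 m) and angle between the x axis of orange_pack and the x axis of dock, either way round below 0.3 rad and angle between orange_pack's own z axis and vertical below 0.15 rad and linear speed of orange_pack below 0.02 m/s and distance of blue_pack from where it was at the start of the episode below 0.01 m); the robot touches nothing.
It fails at once if the orange pack is pressed on the dock with more than 60 N (contact force between orange_pack and dock above 60 N).
It fails at once if the orange pack is lifted out of its well (z of orange_pack in the frame of dock above 0.045 m).
It fails at once if the blue pack is moved by more than 10 mm, dropped home or lifted (distance of blue_pack from where it was at the start of the episode above 0.01 m).
It also fails if it takes over 32 s, if anything falls off the work surface, if the arm or the gripper's body presses on something with over 40 N, if the wrist force passes 120 N, or if a joint passes its speed limit or range.

ROBOT

A 6-joint arm with a two-finger parallel gripper is mounted at the origin on a cart in front of the work surface, level with it; the furniture and walls round the work are solid. World frame = base frame: x ahead of the robot, y to its left, z up, the work surface at z = 0. Lengths are in m, angles in rad, forces in N, time in s.
With the tool pointing down it reaches from about 0.375 to 0.9 m from the base axis. Payload 3.1 kg.
Tool frame: the origin (TCP) lies at the very end of the fingers, on their centre line; the grasp point (between the pads) lies 19 mm behind it (robot.tcp_to_grasp is the distance from the TCP to the grasp point, in m); z points along the fingers, y is the direction in which the jaws open and shut (so a half turn about z gives the same grasp; the last joint's range is limited). The gripper opens to 87 mm and grips with 3 to 60 N. Pads are 19 mm wide; open, the fingers measure 117 mm over their backs; the gripper's body (75 mm by 190 mm) begins 51 mm behind the grasp point.
Start: joints at [1.129, 0.527, 1.433, -0, 1.181, -0.178], TCP at [0.163, 0.603, 0.223] pointing down, gripper open.
Joint ranges: [-3.08, 3.08], [-0.75, 2.2], [0.22, 2.44], [-1.43, 4.57], [0, 2.65], [-2.85, 2.85]. Speed limits (rad/s): [2.79, 2.79, 3.14, 3.14, 3.14, 3.14].

INTERFACE

Orientations are given as a unit quaternion [x, y, z, w].
In Python, from bench import robot gives the robot as it stands. The module is installed in compiled form; this text tells all that it offers.
- The arm moves only by the shell command python3 -m crank 'ROWS' [OPENING] [FORCE]. ROWS is JSON, a list that holds one entry, the list of rows, each a list of 6 numbers: the shift along the world's x, y, z in units of 15 cm (1.0 is 15 cm), then the turn, a rotation vector about the world's x, y, z in units of 90 degrees (1.0 is 90 degrees). In form: [[[tx, ty, tz, wx, wy, wz], ...]]. A call has 1 to 20 rows; each row is the pose to reach, as a shift and turn from the pose commanded when the call began; what a row does not reach only later rows make up. A row lasts 1/8 s, in which the tool goes at most 62.5 mm and 10.7 degrees, less where a joint would pass 70% of its speed; a pose out of reach is approached as far as the arm can. A call with a number of a shift or a turn outside -1 to 1 is refused whole. A call with a gripper value outside its range is refused whole. OPENING is the opening, from 0 (shut) to 1 (fully open), set as the call begins (- or left out, the last holds). The fingers move at their own pace and stop on an object; FORCE is the grip in N (left out, the last holds). Time passes only in rows, so rows that repeat a pose let the fingers close. It gives the time, the measured TCP pose, the force and the opening at its end, in the units of the state.
- robot.observe(): the state, without advancing time (a new reading comes with each control period).
- robot.get_image(name): name is "scene" or "top"; returns a dict with "color" (420x560x3 uint8, red, green, blue), "mtx" (3x3 intrinsics, pixels), "world_from_camera" (4x4, takes a point from camera to world coordinates). Camera axes: x right, y down, z forward; pixel columns grow to the right and rows downward; lengths in m; the calibration is good to about 2 mm. A picture is of the moment at which its call begins. There is no depth.
- robot.job_done(): hands the job in, once; it reports no verdict.
The state is a dict: "time": time; "qpos": joint angles; "qd": joint speeds; "joint_efforts": joint torques, N m; "position": TCP position; "tcp_rot": TCP orientation; "force": force on the tool from outside, world axes, zero at the start; "ft_torque": the same for the moment, N m; "width": finger opening in m.
Only numpy, scipy, OpenCV 4.12 (cv2) and the standard library are available. Lean on these libraries where they do the work, as an engineer would, in place of code of your own. Each camera call takes 0.05 s, during which the arm holds its last target.

## Working session

There is one attempt and no reset: what is moved stays moved. The work goes in short steps, Python scripts to look and compute and a shell command to move; the robot and the scene stay as the last step left them, time stands still between calls to the robot, and variables do not carry over. Pictures are saved under pics/ and viewed, and the job is handed in when it is done.

```bash
mkdir -p pics
python3 - <<'E'
from bench import robot
import cv2,numpy as np
s=robot.observe();print({k:np.round(v,3).tolist() for k,v in s.items()})
for n in("scene","top"):
    d=robot.get_image(n);cv2.imwrite(f"pics/{n}0.png",d["color"][:,:,::-1]);np.savez(f"pics/{n}0.npz",**d)
    print(n,np.round(d["mtx"],1).tolist(),np.round(d["world_from_camera"],3).tolist())
E
```

```text
{'time': 0.0, 'qpos': [1.129, 0.528, 1.434, -0.0, 1.181, -0.179], 'qd': [0.0, 0.001, -0.0, 0.001, 0.001, 0.0], 'joint_efforts': [-0.001, -44.005, -17.659, 0.063, 0.058, -0.0], 'position': [0.163, 0.603, 0.222], 'tcp_rot': [0.132, 0.991, -0.001, -0.0], 'force': [0.487, -0.515, -0.364], 'ft_torque': [0.013, -0.002, -0.004], 'width': 0.087}
scene [[382.2, 0.0, 281.6], [0.0, 382.2, 210.0], [0.0, 0.0, 1.0]] [[0.895, -0.216, 0.39, 0.249], [-0.446, -0.444, 0.777, -0.361], [0.006, -0.869, -0.494, 0.504], [0.0, 0.0, 0.0, 1.0]]
top [[526.5, 0.0, 262.0], [0.0, 526.5, 209.2], [0.0, 0.0, 1.0]] [[-0.008, -0.991, 0.136, 0.442], [-1.0, 0.008, 0.0, 0.286], [-0.001, -0.136, -0.991, 0.952], [0.0, 0.0, 0.0, 1.0]]
```

```bash
ls .
```

```text
pics
```

View pics/scene0.png

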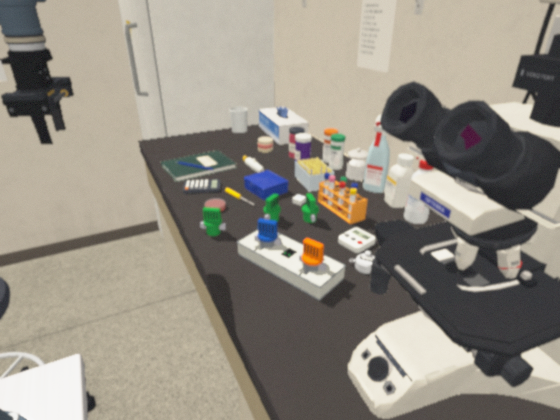

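View pics/top0.png

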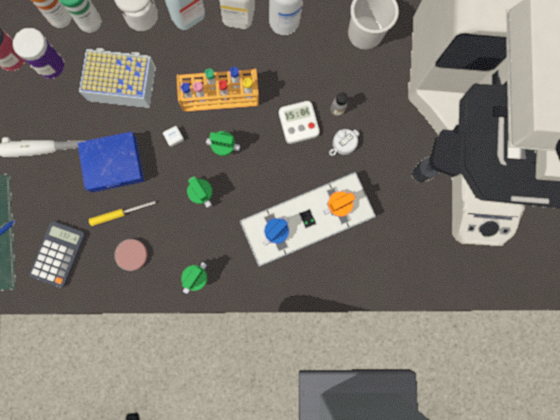

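The scene shows the dock with the blue pack at scene (268,230) and top (276,231), and the orange pack at scene (313,250) and top (341,204). The possible mix-ups in the top view are three green packs at (222,143), (200,191) and (194,278), the blue pack at (276,231), and the orange tube rack at (218,90). By colour and position in the dock, the one I want is at (341,204). I'll check that in a crop.

Run:
```python
import cv2,numpy as np
im=cv2.imread("pics/top0.png")
cv2.imwrite("pics/crop0.png",cv2.resize(im[160:280,230:400],None,fx=4.5,fy=4.5,interpolation=cv2.INTER_CUBIC))
im=cv2.imread("pics/scene0.png")
cv2.imwrite("pics/crop1.png",cv2.resize(im[205:300,230:355],None,fx=6,fy=6,interpolation=cv2.INTER_CUBIC))
```

```text
(no output)
```

View pics/crop0.png

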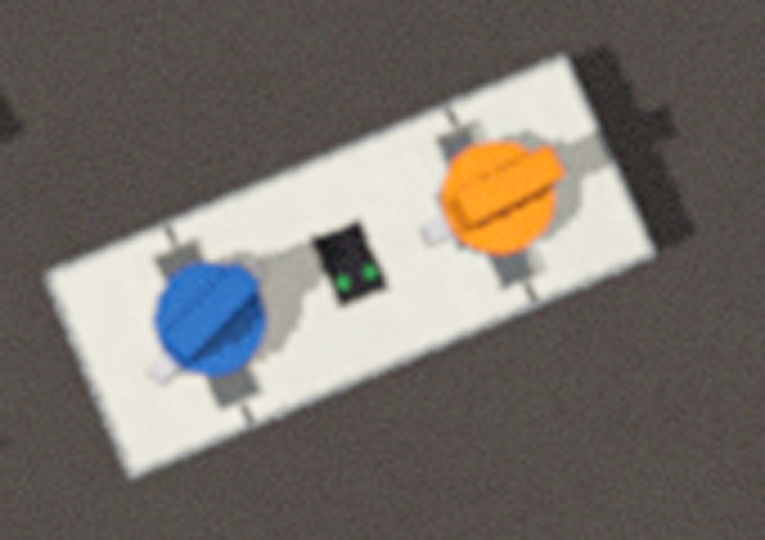

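View pics/crop1.png

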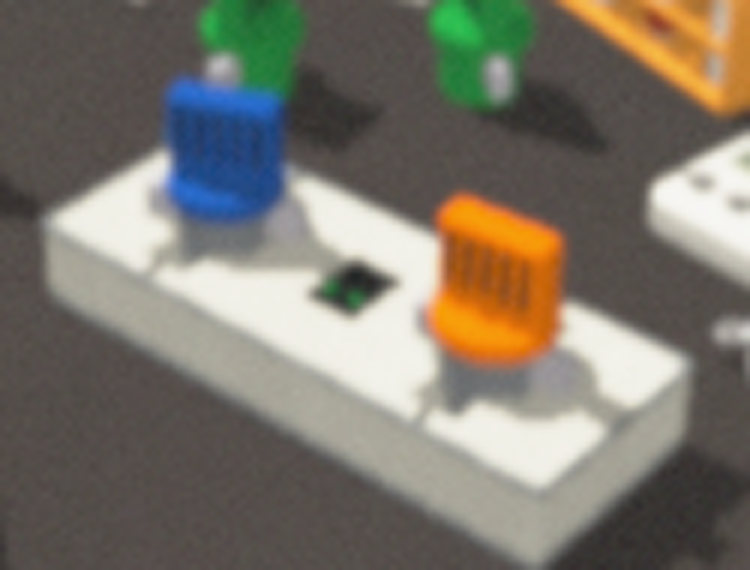

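```bash
cat > h.py <<'E'
import numpy as np,cv2
def ray(d,u,v,z):
    K,T=d["mtx"],d["world_from_camera"]
    r=T[:3,:3]@np.linalg.solve(K,[u,v,1.]);o=T[:3,3]
    return o+r*(z-o[2])/r[2]
E
python3 - <<'E'
from h import *
d=np.load("pics/top0.npz")
c=lambda x,y:((x+.5)/4.5-.5+230,(y+.5)/4.5-.5+160)
P=lambda x,y,z:ray(d,*c(x,y),z)
cs=[P(*p,.036) for p in[(47,272),(565,55),(655,255),(130,478)]]
for a in cs:print(a.round(4))
print("sides",[round(np.linalg.norm(cs[i]-cs[i-1]),4) for i in range(4)],"centre",np.mean(cs,0).round(4))
for n,a,b in(("orange",(452,115),(533,297)),("blue",(171,230),(250,420))):
    A,B=P(*a,.036),P(*b,.036);v=A-B;print(n,"well",((A+B)/2).round(4),np.linalg.norm(v).round(4),"slot dir deg",np.degrees(np.arctan2(v[1],v[0])).round(1))
im=d["color"];hsv=cv2.cvtColor(im,cv2.COLOR_RGB2HSV)
m=((hsv[...,0]<22)&(hsv[...,1]>150)&(hsv[...,2]>90)).astype(np.uint8);m[:160]=0;m[280:]=0;m[:,:230]=0;m[:,400:]=0
ys,xs=np.nonzero(m);print("orange px",len(xs),xs.mean(),ys.mean())
# bar top face corners in crop
A,B=P(455,207,.09),P(557,160,.09)
v=B-A;print("bar len",np.linalg.norm(v),"mid",(A+B)/2,"dir",np.degrees(np.arctan2(v[1],v[0])))
L=P(430,234,.05);print("lug",L)
E
python3 - <<'E'
import cv2
im=cv2.imread("pics/top0.png")
cv2.imwrite("pics/crop2.png",cv2.resize(im[183:223,318:368],None,fx=14,fy=14,interpolation=cv2.INTER_CUBIC))
E
```

```text
[0.5487 0.3249 0.036 ]
[0.6332 0.1206 0.036 ]
[0.5536 0.0881 0.036 ]
[0.4687 0.2931 0.036 ]
sides [np.float64(0.0861), np.float64(0.2211), np.float64(0.086), np.float64(0.2219)] centre [0.5511 0.2067 0.036 ]
orange well [0.5735 0.1509 0.036 ] 0.0779 slot dir deg 22.4
blue well [0.5277 0.2616 0.036 ] 0.08 slot dir deg 21.9
orange px 495 340.80808080808083 203.03434343434344
bar len 0.04174246498434913 mid [0.57391944 0.15358609 0.09      ] dir -65.65110007152269
lug [0.56064065 0.17719561 0.05      ]
```

View pics/crop2.png

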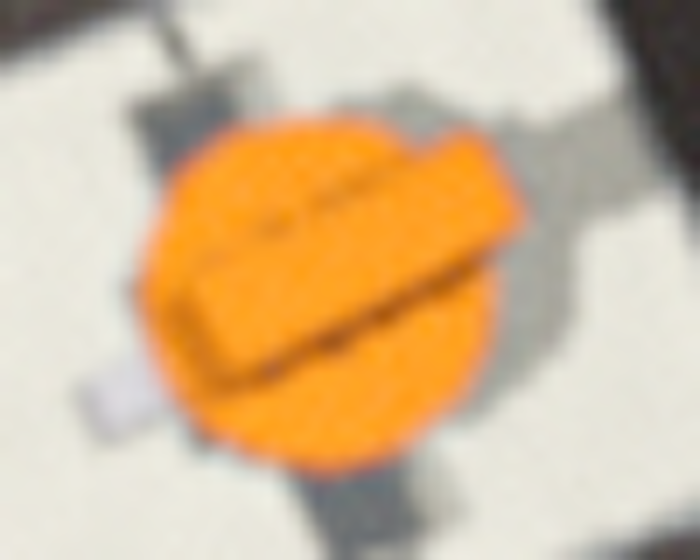

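Run:
```python
from h import *
t=np.load("pics/top0.npz");s=np.load("pics/scene0.npz")
for p in [(415,172),(430,150),(455,240),(412,95),(440,130),(490,230)]:
    print(p,[ray(t,*p,z)[:2].round(3).tolist() for z in(.05,.15,.25,.35)])
def proj(d,X):
    T=np.linalg.inv(d["world_from_camera"]);c=T[:3,:3]@X+T[:3,3];q=d["mtx"]@c;return (q[:2]/q[2]).round(0).tolist()
for p in [(420,172),(440,150),(478,240),(412,95)]:
    print(p,[proj(s,ray(t,*p,z)) for z in(0,.05,.1,.15,.2,.25,.3,.35,.4)])
# reach circle in both views at body height
for z in (.13,):
    for a in range(-90,60,30):
        X=np.array([.5735+.102*np.cos(np.radians(a)),.151+.102*np.sin(np.radians(a)),z]);print(a,proj(t,X),proj(s,X))
for n,d in(("t",t),("s",s)):
    im=d["color"][:,:,::-1];c=im[60:260,380:560] if n=="t" else im[70:420,340:560]
    cv2.imwrite(f"pics/m{n}.png",cv2.resize(c,None,fx=3 if n=="t" else 1.7,fy=3 if n=="t" else 1.7))
```

```text
(415, 172) [[0.629, 0.019], [0.608, 0.048], [0.588, 0.078], [0.567, 0.108]]
(430, 150) [[0.668, -0.009], [0.643, 0.023], [0.618, 0.056], [0.593, 0.089]]
(455, 240) [[0.51, -0.044], [0.502, -0.008], [0.495, 0.029], [0.487, 0.066]]
(412, 95) [[0.769, 0.017], [0.733, 0.047], [0.697, 0.077], [0.66, 0.107]]
(440, 130) [[0.704, -0.029], [0.675, 0.006], [0.646, 0.041], [0.617, 0.076]]
(490, 230) [[0.527, -0.105], [0.517, -0.062], [0.508, -0.019], [0.498, 0.025]]
(420, 172) [[387.0, 321.0], [381.0, 296.0], [374.0, 269.0], [367.0, 242.0], [359.0, 212.0], [351.0, 182.0], [343.0, 149.0], [334.0, 114.0], [325.0, 77.0]]
(440, 150) [[421.0, 328.0], [413.0, 302.0], [405.0, 275.0], [397.0, 247.0], [388.0, 217.0], [379.0, 185.0], [369.0, 152.0], [359.0, 116.0], [348.0, 79.0]]
(478, 240) [[364.0, 395.0], [357.0, 362.0], [349.0, 328.0], [342.0, 292.0], [334.0, 255.0], [326.0, 216.0], [317.0, 176.0], [308.0, 134.0], [299.0, 90.0]]
(412, 95) [[445.0, 293.0], [437.0, 271.0], [429.0, 247.0], [421.0, 222.0], [412.0, 196.0], [403.0, 168.0], [393.0, 138.0], [382.0, 106.0], [371.0, 72.0]]
-90 [412.0, 196.0] [345.0, 254.0]
-60 [402.0, 165.0] [365.0, 242.0]
-30 [378.0, 142.0] [369.0, 227.0]
0 [346.0, 134.0] [359.0, 213.0]
30 [314.0, 143.0] [338.0, 203.0]
```

View pics/mt.png

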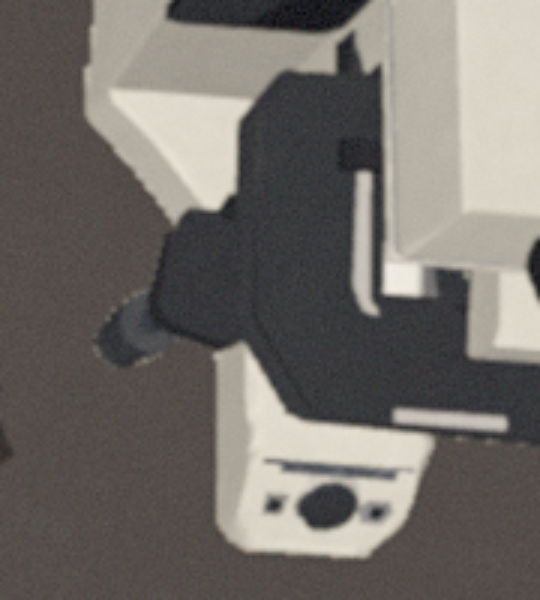

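View pics/ms.png

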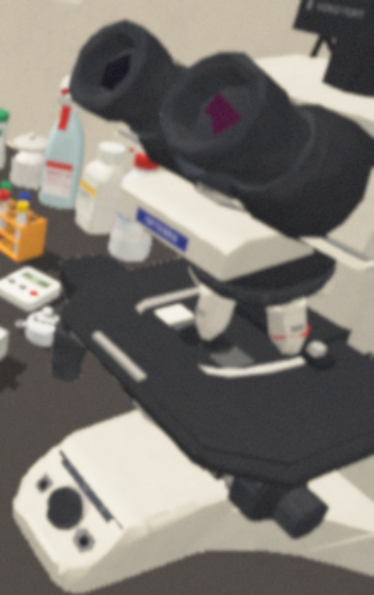

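The bar points about −64°, the slots +22°. The nearest part of the microscope, its knob, is at about (0.62, 0.03), outside the gripper's 0.10 m sweep. I'm moving above the orange pack now.

```bash
python3 -m crank '[[[0.3,-0.33,0,0,0,-0.1],[0.6,-0.66,0,0,0,-0.2],[0.9,-1,0,0,0,-0.3],[0.92,-1,0,0,0,-0.42],[0.92,-1,0,0,0,-0.54]]]' 0.6 10
python3 -m crank '[[[0.3,-0.33,0,0,0,0],[0.6,-0.66,0,0,0,0],[0.9,-1,0,0,0,0],[0.92,-1,0,0,0,0]]]'
python3 -m crank '[[[0.3,-0.33,0,0,0,0],[0.6,-0.66,0,0,0,0],[0.9,-1,0,0,0,0],[0.9,-1,0,0,0,0],[0.9,-1,0,0,0,0]]]'
```

```text
time: 0.72
position: [0.3022, 0.4519, 0.2222]
tcp_rot: [0.531, 0.847, -0.0, -0.0]
force: [0.7, -0.1, -0.1]
width: 0.0533
time: 1.23
position: [0.4411, 0.3007, 0.2223]
tcp_rot: [0.529, 0.849, -0.0, 0.0]
force: [-0.4, -0.4, 0.6]
width: 0.0521
time: 1.85
position: [0.5736, 0.1534, 0.222]
tcp_rot: [0.527, 0.85, -0.0, -0.001]
force: [0.4, 0.5, 0.2]
width: 0.0523
```

```bash
python3 -m crank '[[[0,0,-0.3,0,0,0],[0,0,-0.6,0,0,0],[0,0,-0.75,0,0,0],[0,0,-0.75,0,0,0]]]'
python3 - <<'E'
from bench import robot
import cv2
a=robot.get_image("scene")["color"][:,:,::-1][130:310,220:400];b=robot.get_image("top")["color"][:,:,::-1][110:290,240:420]
cv2.imwrite("pics/g1.png",cv2.resize(cv2.hconcat([a,b]),None,fx=2.2,fy=2.2,interpolation=cv2.INTER_CUBIC))
E
```

```text
time: 2.35
position: [0.5705, 0.1553, 0.1082]
tcp_rot: [0.526, 0.851, -0.002, -0.003]
force: [-1.0, 0.5, 0.5]
width: 0.0523
```

View pics/g1.png

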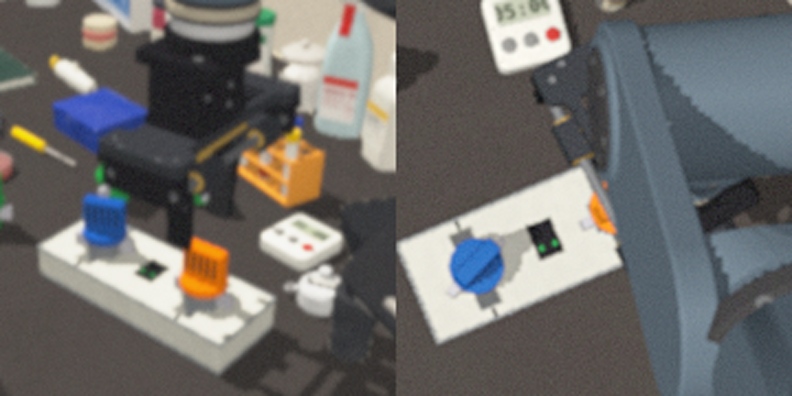

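Run:
```python
from bench import robot
from h import *
s=robot.observe();print(s["position"],s["tcp_rot"],s["time"])
d=robot.get_image("scene")
def proj(d,X):
    T=np.linalg.inv(d["world_from_camera"]);c=T[:3,:3]@X+T[:3,3];q=d["mtx"]@c;return (q[:2]/q[2]).round(1).tolist()
p=np.array(s["position"]);a=np.radians(26.3);j=np.array([np.cos(a),np.sin(a),0])
print(proj(d,p),proj(d,p-.03*j),proj(d,p+.03*j),proj(d,np.array([.574,.152,.09])))
cv2.imwrite("pics/g2.png",cv2.resize(d["color"][:,:,::-1][170:280,260:370],None,fx=5,fy=5,interpolation=cv2.INTER_CUBIC))
```

```text
[0.5733944  0.15488743 0.11073467] [5.26159197e-01 8.50386062e-01 2.09438161e-04 5.86569567e-06] 2.45
[312.1, 232.7] [303.1, 239.7] [320.6, 226.0] [312.6, 242.5]
```

View pics/g2.png

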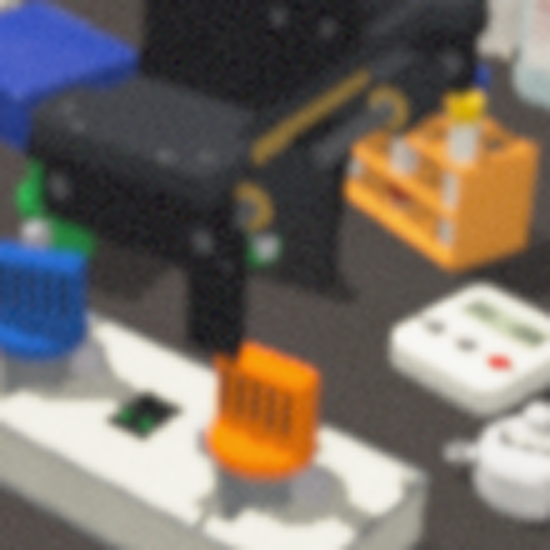

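```bash
python3 -m crank '[[[0,-0.02,-0.15,0,0,0],[0,-0.02,-0.25,0,0,0],[0,-0.02,-0.3,0,0,0],[0,-0.02,-0.3,0,0,0],[0,-0.02,-0.3,0,0,0]]]'
python3 -m crank '[[[0,0,0,0,0,0],[0,0,0,0,0,0],[0,0,0,0,0,0],[0,0,0,0,0,0],[0,0,0,0,0,0],[0,0,0,0,0,0]]]' 0 15
```

```text
time: 3.12
position: [0.5744, 0.1504, 0.0656]
tcp_rot: [0.527, 0.85, 0.0, 0.0]
force: [-0.3, -0.8, -0.0]
width: 0.0526
time: 3.88
position: [0.574, 0.1504, 0.0651]
tcp_rot: [0.527, 0.85, 0.0, 0.0]
force: [0.1, -0.1, 0.2]
width: 0.014
```

```bash
python3 -m crank '[[[0,0,0,0,0,-0.1],[0,0,0,0,0,-0.2],[0,0,0,0,0,-0.3],[0,0,0,0,0,-0.4]]]'
python3 -c "
from bench import robot
print(robot.observe()['ft_torque'])"
```

```text
time: 4.38
position: [0.5744, 0.1503, 0.0651]
tcp_rot: [0.765, 0.644, 0.0, 0.0]
force: [0.9, -0.2, -0.6]
width: 0.0143
[-0.11241384 -0.09733026 -0.0229435 ]
```

```bash
python3 -m crank '[[[0,0,0,0,0,-0.1],[0,0,0,0,0,-0.2],[0,0,0,0,0,-0.3],[0,0,0,0,0,-0.4]]]'
python3 -m crank '[[[0,0,0,0,0,-0.1],[0,0,0,0,0,-0.17],[0,0,0,0,0,-0.22],[0,0,0,0,0,-0.24],[0,0,0,0,0,-0.24]]]'
python3 - <<'E'
from bench import robot
import cv2
a=robot.get_image("scene")["color"][:,:,::-1][180:300,240:390];b=robot.get_image("top")["color"][:,:,::-1][150:270,250:400]
cv2.imwrite("pics/g3.png",cv2.resize(cv2.hconcat([a,b]),None,fx=2.6,fy=2.6,interpolation=cv2.INTER_CUBIC))
E
```

```text
time: 4.88
position: [0.5743, 0.1501, 0.0651]
tcp_rot: [0.927, 0.376, 0.0, 0.0]
force: [1.0, -0.5, 0.1]
width: 0.0137
time: 5.5
position: [0.5737, 0.1504, 0.0648]
tcp_rot: [0.98, 0.198, -0.0, -0.0]
force: [0.6, 0.2, -2.0]
width: 0.0136
```

View pics/g3.png

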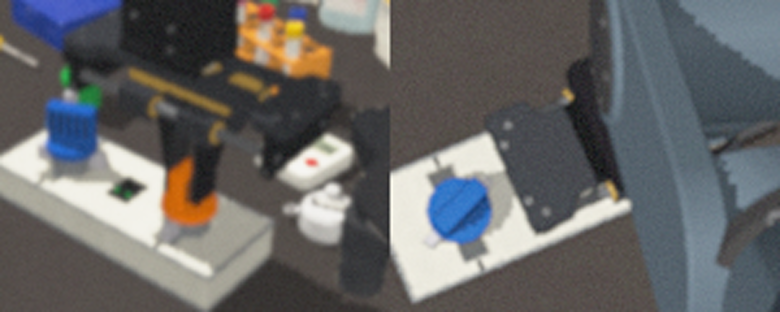

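The grip followed the turn, with the bar now along the slots at about 22.8°. Next I lower it gently.

```bash
python3 -m crank '[[[0,0,-0.01,0,0,0],[0,0,-0.02,0,0,0],[0,0,-0.02,0,0,0]]]' - 6
python3 -m crank '[[[0,0,-0.01,0,0,0],[0,0,-0.02,0,0,0],[0,0,-0.02,0,0,0]]]'
```

```text
time: 5.98
position: [0.5738, 0.1503, 0.0618]
tcp_rot: [0.98, 0.198, -0.0, -0.0]
force: [-0.3, 1.0, -1.7]
width: 0.0138
time: 6.35
position: [0.5738, 0.1504, 0.0589]
tcp_rot: [0.98, 0.198, -0.0, -0.0]
force: [-0.4, -0.1, -2.0]
width: 0.0143
```

```bash
python3 -m crank '[[[0,0,-0.01,0,0,0],[0,0,-0.02,0,0,0],[0,0,-0.02,0,0,0]]]'
python3 -m crank '[[[0,0,-0.01,0,0,0],[0,0,-0.02,0,0,0],[0,0,-0.02,0,0,0]]]'
python3 -m crank '[[[0,0,-0.005,0,0,0],[0,0,-0.01,0,0,0],[0,0,-0.01,0,0,0]]]'
```

```text
time: 6.72
position: [0.5738, 0.1504, 0.0559]
tcp_rot: [0.98, 0.198, -0.0, -0.0]
force: [0.4, -0.7, -1.9]
width: 0.0139
time: 7.1
position: [0.5738, 0.1504, 0.0529]
tcp_rot: [0.98, 0.198, -0.0, -0.0]
force: [-0.5, -0.1, -1.1]
width: 0.0142
time: 7.48
position: [0.5739, 0.1504, 0.0515]
tcp_rot: [0.98, 0.198, -0.0, -0.0]
force: [0.3, -0.3, -2.0]
width: 0.0138
```

```bash
python3 -m crank '[[[0,0,-0.005,0,0,0],[0,0,-0.005,0,0,0]]]'
python3 -m crank '[[[0,0,-0.005,0,0,0],[0,0,-0.005,0,0,0]]]'
```

```text
time: 7.72
position: [0.5741, 0.1504, 0.0511]
tcp_rot: [0.98, 0.198, 0.0, 0.0]
force: [-0.4, -0.0, 0.3]
width: 0.014
time: 7.98
position: [0.5741, 0.1505, 0.051]
tcp_rot: [0.98, 0.198, 0.0, 0.0]
force: [-0.9, 0.2, 3.7]
width: 0.0139
```

It has seated: it came down 14 mm and the force changed sign to +3.7 N. I'll release, go straight up and back off.

```bash
python3 -m crank '[[[0,0,0,0,0,0],[0,0,0,0,0,0],[0,0,0,0,0,0],[0,0,0,0,0,0]]]' 0.5
python3 -m crank '[[[0,0,0.1,0,0,0],[0,0,0.3,0,0,0],[0,0,0.6,0,0,0],[0,0,0.9,0,0,0],[0,0,1,0,0,0]]]'
python3 -m crank '[[[-0.1,0.35,0.1,0,0,0],[-0.2,0.7,0.2,0,0,0],[-0.3,1,0.2,0,0,0],[-0.3,1,0.2,0,0,0]]]'
python3 -m crank '[[[-0.1,0.35,0,0,0,0],[-0.2,0.7,0,0,0,0],[-0.3,1,0,0,0,0],[-0.3,1,0,0,0,0]]]'
python3 - <<'E'
from bench import robot
import cv2,numpy as np
for n,(r,c) in {"scene":((200,300),(230,355)),"top":((160,280),(230,400))}.items():
    d=robot.get_image(n);np.savez(f"pics/{n}9.npz",**d)
    cv2.imwrite(f"pics/{n}9.png",cv2.resize(d["color"][r[0]:r[1],c[0]:c[1],::-1],None,fx=4.5,fy=4.5,interpolation=cv2.INTER_CUBIC))
E
```

```text
time: 8.48
position: [0.5739, 0.1503, 0.0499]
tcp_rot: [0.98, 0.198, -0.0, -0.0]
force: [-0.5, 0.3, -0.4]
width: 0.0415
time: 9.1
position: [0.5758, 0.1506, 0.2042]
tcp_rot: [0.98, 0.198, 0.004, 0.0]
force: [0.8, -0.3, -0.2]
width: 0.044
time: 9.6
position: [0.5268, 0.3031, 0.2296]
tcp_rot: [0.98, 0.2, -0.001, -0.0]
force: [-0.3, -0.4, 0.6]
width: 0.0432
time: 10.1
position: [0.4826, 0.4521, 0.229]
tcp_rot: [0.98, 0.199, -0.001, 0.0]
force: [0.7, -0.2, -0.8]
width: 0.0435
```

View pics/top9.png

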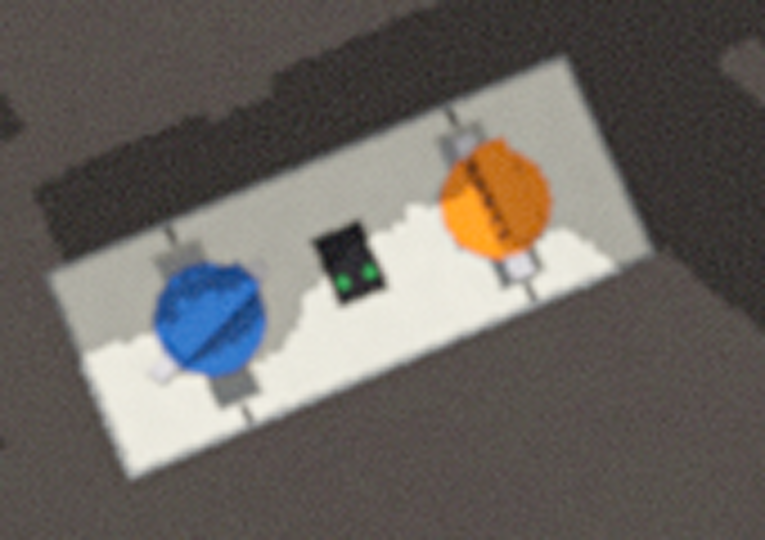

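View pics/scene9.png

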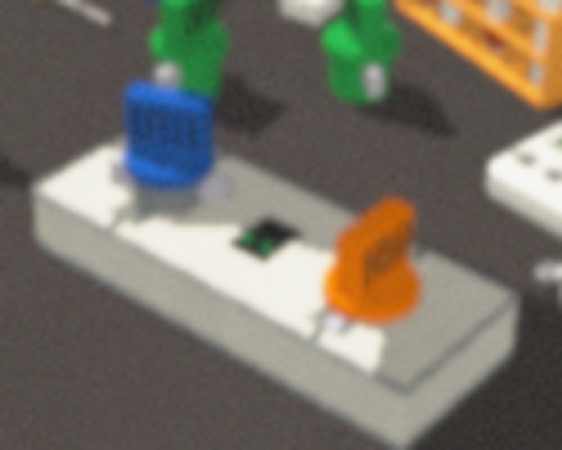

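Run:
```python
from h import *
d=np.load("pics/scene9.npz");d0=np.load("pics/scene0.npz")
def proj(d,X):
    T=np.linalg.inv(d["world_from_camera"]);c=T[:3,:3]@X+T[:3,3];q=d["mtx"]@c;return q[:2]/q[2]
a=np.radians(22.5);e=np.array([np.cos(a),np.sin(a)])*.02
for z in(.076,.090):
    print(z,[((proj(d,np.array([.574+s*e[0],.151+s*e[1],z]))-[230,200]+.5)*4.5).round(0) for s in(-1,1)])
def c(d,lo,hi):
    h=cv2.cvtColor(d["color"],cv2.COLOR_RGB2HSV);m=cv2.inRange(h,lo,hi);m[:200]=0;m[300:]=0;m[:,:255]=0;m[:,345:]=0;ys,xs=np.nonzero(m);return len(xs),xs.mean().round(1),ys.mean().round(1),ys.min(),ys.max()
print("orange",c(d0,(3,150,90),(22,255,255)),c(d,(3,150,90),(22,255,255)))
t0=np.load("pics/top0.npz");t=np.load("pics/top9.npz")
print("blue scene",c(d0,(105,150,60),(120,255,255)),c(d,(105,150,60),(120,255,255)))
for q in(t0,t):
    h=cv2.cvtColor(q["color"],cv2.COLOR_RGB2HSV);m=cv2.inRange(h[200:260,250:310],(100,120,40),(125,255,255));ys,xs=np.nonzero(m);print("blue top",len(xs),xs.mean()+250,ys.mean()+200)
```

```text
0.076 [array([345., 242.]), array([402., 202.])]
0.09 [array([346., 215.]), array([403., 175.])]
orange (723, np.float64(319.6), np.float64(237.5), np.int64(200), np.int64(265)) (646, np.float64(320.8), np.float64(240.3), np.int64(200), np.int64(271))
blue scene (350, np.float64(267.0), np.float64(229.5), np.int64(219), np.int64(240)) (355, np.float64(267.0), np.float64(229.7), np.int64(219), np.int64(240))
blue top 465 276.505376344086 230.2043010752688
blue top 462 276.3679653679654 230.32467532467533
```

The bar's top ends, at about (348,240) and (400,203) in the scene crop, match the home height of 76 mm. At the unseated 90 mm they would sit about 27 px higher. The lugs lie in the slots and blue hasn't moved.

```bash
python3 -c "
from bench import robot
print(robot.observe()['time'],robot.job_done())"
```

```text
the job is handed in; nothing more can be done
10.2 None
```

The orange pack is turned, seated and released, and I handed the job in at 10.2 s; no verdict is reported. I gripped its bar, turned it about 94° clockwise, lowered it 14 mm until it touched down with about 4 N, then let go and backed off.

- **Orange pack:** in the last pictures its lugs are in the slots. The bar is about 1° off the slot line (from the tool angle just before release), and its top is at the home height of 76 mm.
- **Blue pack:** its centre in the images moved less than 0.2 px, so it has stayed put.
- **Disagreement:** I measured the starting angle at about 94° from the slots, outside the stated 35 to 80°. I went by the images, and the drop confirmed it.

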